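# Hold the steering servo home in the boat's radio tray

## Robot

A 6-joint arm with a two-finger parallel gripper is mounted at the origin on the work surface; the furniture and walls round the work are solid. World frame = base frame: x ahead of the robot, y to its left, z up, the work surface at z = 0. Lengths are in m, angles in rad, forces in N, time in s.
With the tool pointing down it reaches from about 0.25 to 0.725 m from the base axis. Payload 9.7 kg.
Tool frame: the origin (TCP) lies between the finger pads; the fingertips stand 25 mm ahead of it and the grasp point (between the pads) lies 6 mm ahead of it; y points along the fingers, z is the direction in which the jaws open and shut, and the axes are right-handed (so a half turn about y gives the same grasp; the last joint's range is limited). The gripper opens to 85 mm and grips with 20 to 120 N. Pads are 22 mm wide; open, the fingers measure 114 mm over their backs; the gripper's body (76 mm by 85 mm) begins 54 mm behind the grasp point. The pads swing forward as they close: fully open they stand 13 mm farther back than shut.
Start: joints at [0, 0.087, 0.176, 1.66, 0, 1.571], TCP at [0.55, -0, 0.256] pointing down, gripper open.
Joint ranges: [-3.13, 3.13], [-0.85, 1.81], [-1.15, 1.24], [-2.2, 2.28], [-1.44, 1.52], [-3.14, 3.14]. Speed limits (rad/s): [2.22, 2.22, 2.57, 3.14, 3.14, 3.14].

## Interface

Orientations are given as a unit quaternion [w, x, y, z].
In Python, from station import status, imaging, sign_off gives the robot as it stands.
- The arm moves only by the tool jog_arm, never from a script. Its argument "plan" is a list of rows, each an object with "translation": the shift along the world's x, y, z in mm, a list of three; "turn": the turn, a rotation vector about the world's x, y, z in rad, a list of three; "grip": the opening, from 0 (shut) to 1 (fully open). A call has 1 to 12 rows; each row shifts and turns the commanded pose from where the row before left it; what a row does not reach is not made up. A row lasts 1/8 s, in which the tool goes at most 62.5 mm and 10.7 degrees, less where a joint would pass 70% of its speed; a pose out of reach is approached as far as the arm can. A call is refused whole if a number of a shift passes 62.5 or a number of a turn 0.188, either way. A call with a gripper value outside its range is refused whole. The fingers move at their own pace and stop on an object; "grip_force" is the grip in N (left out, the last holds). Time passes only in rows, so rows that do not move let the fingers close. It gives the time, the measured TCP pose, the force and the opening at its end, in the units of the state.
- status.observe(): the state, without advancing time (a new reading comes with each control period).
- imaging.snapshot(name): name is "scene" or "side" or "wrist"; returns a dict with "img" (420x560x3 uint8, red, green, blue), "vertical_fov" (degrees; the focal length in pixels is half the picture's height over the tangent of half this angle, whatever the lens; pixels are square), "cx", "cy" (the principal point, pixels), "R" (3x3) and "t" (3): a world point X has camera coordinates R X + t; the wrist camera has in their place "T_tool_cam" (4x4, takes a point from camera to tool coordinates, whose origin is the TCP and whose axes are the tool frame's). Camera axes: x right, y down, z forward; pixel columns grow to the right and rows downward; lengths in m; the calibration is good to about 2 mm. A picture is of the moment at which its call begins: read the wrist's pose just before it. There is no depth.
- sign_off(): hands the job in, once; it reports no verdict.
The state is a dict: "time": time; "q": joint angles; "qvel": joint speeds; "joint_efforts": joint torques, N m; "eef_pos": TCP position; "eef_rot": TCP orientation; "ft_force": force on the tool from outside, world axes, zero at the start; "ft_torque": the same for the moment, N m; "gripper_width": finger opening in m.
Only numpy, scipy, OpenCV 4.12 (cv2) and the standard library are available. Lean on these libraries where they do the work, as an engineer would, in place of code of your own. Each camera call takes 0.05 s, during which the arm holds its last target.

## Task

The sanding block with which I eased the servo opening still lies on the plywood radio tray of the boat hull: lift it off and set it down flat on the table, without dropping it. Then take the black steering servo, lower its case through the opening with the white disc towards the stern (rudder) until the lugs sit flat on the tray, and keep it pressed down lightly, so that the tray's rubber mounts give a little but do not bottom out. I shall drive the screws, so finish while still holding and pressing it, and do not disturb the glue bottle or the red and black paint pots.

Things in the scene. Friction and masses are not known exactly. Their poses are not given: they have to be found in the camera images.
- block_mid (a point): brown foam sanding block, 28 x 70 x 16 mm (x, y, z), a plain box; this point is its centre. It starts flat on the tray, across the opening; set down flat on the table, its centre is 8 mm up.
- sanding_block: the same block; origin at the centre of its underside, same axes.
- servo_mid (a point): black steering servo with a white disc on top, upright on the table; this point: on its middle axis, level with the underside of its two lugs, 26 mm up. x along its length (disc end at -x), y across, z up. Case 40 x 20 mm, 41 mm high; lugs 53.5 mm over all, 26 to 29 mm up; all sides flat, 20 mm wide. Only what is over 29 mm up stays above the tray: grip it there, across the width. About 55 g.
- servo: the same servo; origin at the centre of its underside, same axes. The case narrows at the bottom in two steps: 38.5 x 18.5 mm below 6 mm, 37 x 17 mm below 2 mm; the disc on top reaches 46.5 mm up.
- servo_disc (a point): centre of the top of the servo's white disc (19 mm across), 10.5 mm from the middle axis towards -x of the servo, 46.5 mm above its underside.
- window (a point): centre of the opening in the tray, at its upper face (66 mm above the table). x points to the bow, so the stern with the brass rudder is at -x; z up. The opening is 42 (x) by 22 (y) mm, through a 4 mm plate of 130 x 74 mm, free below. On the tray stands only the receiver, a black box 10 mm high from 60 mm forward of this point; the hull round it is lower than the tray.
- boat: the wooden boat hull on its building board (270 x 125 mm), fixed; origin on the table under the tray's centre, x to the bow, z up. The opening's centre is 18 mm aft of this origin. The table to its right (x 0.36 to 0.45, y -0.20 to -0.27) is clear, a good place for the block.
- tray (a joint): how far the tray is pressed down on its four rubber mounts, in m: 0 at rest, 0.005 at the end stop. It takes about 2.5 N for each mm, and springs back.
- glue_bottle: white bottle with a green cap, 30 x 30 x 61 mm, bystander; origin at the centre of its underside.
- red_pot: small red paint pot, 33 mm across, 34 mm high, bystander; origin at the centre of its underside.
- black_pot: small paint pot with black cap and olive body, 33 mm across, 34 mm high, bystander; origin at the centre of its underside.

How it is judged:
On the way, in this order (a step that is already met when the one before it is completed fails the run):
1. the sanding block lies flat on the table, let go (height (world z) of block_mid below 0.011 m and linear speed of sanding_block below 0.03 m/s and contact force between the fingers and sanding_block below 0.05 N), for 0.2 s.
2. the servo's case has entered the opening, held by the fingers (z of servo_mid in the frame of window below 0.018 m and horizontal distance between servo_mid and window below 0.005 m and contact force between the fingers and servo above 0.5 N), for 0.1 s.
At the end, for the whole second after the job is handed in: Servo case through the opening (centre within 3 mm), disc astern, upright within 3 degrees, both lugs on the tray (1.5 mm), still gripped and pressing the tray 0.7 to 4.7 mm down on its mounts (2 to 12 N); sanding block flat and still on the table (z of servo_mid in the frame of window between -0.002 and 0.0015 m and horizontal distance between servo_mid and window below 0.003 m and angle between the z axis of servo_mid and the z axis of window, either way round below 0.05 rad and x of servo_disc in the frame of window below -0.006 m and value of joint tray between 0.0007 and 0.0047 m and contact force between the fingers and servo above 1 N and height (world z) of block_mid below 0.011 m and linear speed of sanding_block below 0.03 m/s); the arm keeps its last pose, push and grip.
It fails at once if the sanding block is dropped or knocked off the tray (height (world z) of block_mid above 0.02 m and contact force between anything else and sanding_block below 0.01 N and linear speed of sanding_block above 0.45 m/s).
It fails at once if the glue bottle, the red pot or the black pot is disturbed (moved by more than 20 mm) (distance of any of glue_bottle, red_pot, black_pot from where it was at the start of the episode above 0.02 m).
It also fails if it takes over 67 s, if anything falls off the work surface, if the arm or the gripper's body presses on something with over 40 N, if the wrist force passes 120 N, or if a joint passes its speed limit or range.

## Working session

There is one attempt and no reset: what is moved stays moved. The work goes in short steps, Python scripts to look and compute and a tool call to move; the robot and the scene stay as the last step left them, time stands still between calls to the robot, and variables do not carry over. Pictures are saved under pics/ and viewed, and the job is handed in when it is done.

Besides the shell and the picture viewer there is one more tool, called after "Emit:" as name([rows], argument=value, ...), one row to a line, values as JSON. jog_arm: Moves the arm, as the interface text tells. Its arguments: {"type":"object","properties":{"plan":{"type":"array","items":{"type":"object","properties":{"translation":{"type":"array","items":{"type":"number"}},"turn":{"type":"array","items":{"type":"number"}},"grip":{"type":"number"}}}},"grip_force":{"type":"number"}},"required":["plan"]}

```bash
mkdir -p pics; ls; python3 - <<'E'
from station import status, imaging
import cv2,json
s=status.observe();print(s)
import pickle
d={}
for n in("scene","side","wrist"):
    p=imaging.snapshot(n);d[n]=p
    cv2.imwrite(f"pics/a_{n}.png",p["img"][:,:,::-1])
    print(n,{k:v for k,v in p.items() if k!="img"})
pickle.dump((s,d),open("a.pkl","wb"))
E
```

```text
pics
{'time': 0.0, 'q': array([ 5.81215533e-06,  8.74330379e-02,  1.75124111e-01,  1.65981624e+00,
       -3.76069860e-06,  1.57077420e+00]), 'qvel': array([-0.0016472 , -0.00142501, -0.00029104, -0.00060291, -0.00171931,
        0.00168791]), 'joint_efforts': array([ 7.68234549e-04, -5.20392072e+01,  4.64802504e+01,  1.63646933e-02,
        2.23589603e-05, -6.77332673e-05]), 'eef_pos': array([5.49791561e-01, 2.21769231e-06, 2.55592779e-01]), 'eef_rot': array([-0.49967373,  0.50034002, -0.50032418,  0.49966163]), 'ft_force': array([-0.07952079,  0.69658337,  0.07888619]), 'ft_torque': array([ 0.05066733,  0.02706057, -0.03293602]), 'gripper_width': 0.08518222191033038}
scene {'vertical_fov': 50.60733284140918, 'cx': 274.6664117548171, 'cy': 217.49446418428542, 'R': array([[-0.89982669, -0.43616072,  0.00870365],
       [-0.30933163,  0.62384812, -0.71772381],
       [ 0.30761318, -0.64851935, -0.6962735 ]]), 't': array([0.5258913 , 0.16536713, 0.80062751])}
side {'vertical_fov': 50.168208497651406, 'cx': 283.9441765251282, 'cy': 211.5743733277893, 'R': array([[-0.81282254, -0.5825001 ,  0.00362741],
       [-0.23849622,  0.32710416, -0.9143973 ],
       [ 0.53144997, -0.74410786, -0.40480171]]), 't': array([0.48699581, 0.15869693, 0.67036658])}
wrist {'vertical_fov': 71.51115389486685, 'cx': 280.8435746952661, 'cy': 209.09979738548483, 'T_tool_cam': array([[-2.26359796e-04,  9.59292093e-01,  2.82415703e-01,
        -7.16341713e-02],
       [ 1.03580929e-03, -2.82415334e-01,  9.59291669e-01,
        -1.17801882e-01],
       [ 9.99999438e-01,  5.09673875e-04, -9.29716182e-04,
         8.36959099e-04],
       [ 0.00000000e+00,  0.00000000e+00,  0.00000000e+00,
         1.00000000e+00]])}
```

View pics/a_scene.png

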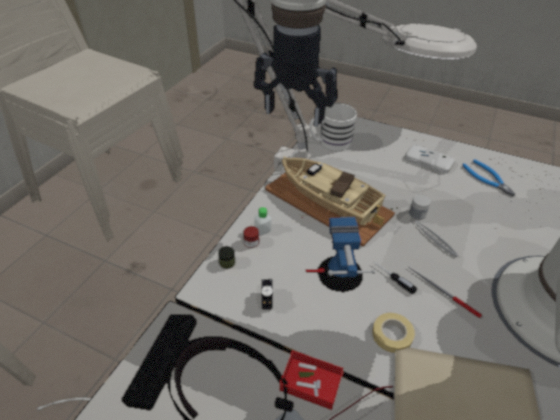

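View pics/a_side.png

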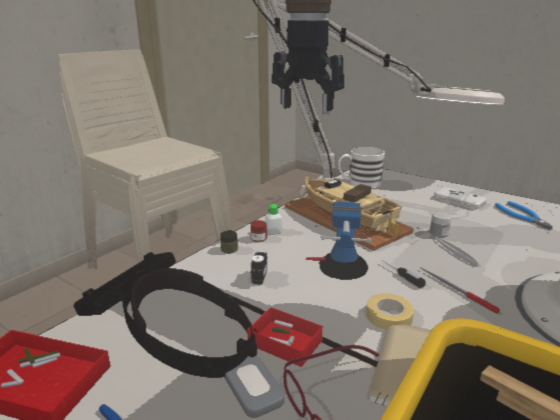

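View pics/a_wrist.png

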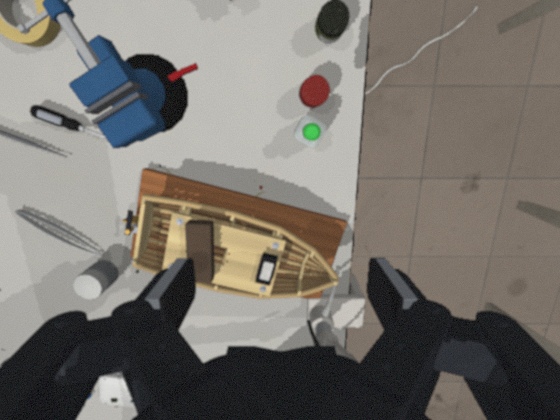

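```bash
cat > h.py <<'E'
import numpy as np, cv2, pickle
from scipy.spatial.transform import Rotation as Ro
def q2R(q): return Ro.from_quat([q[1],q[2],q[3],q[0]]).as_matrix()
def cam(p,s=None):
    f=p["img"].shape[0]/2/np.tan(np.radians(p["vertical_fov"])/2)
    if "R" in p: R=p["R"].T; c=-R@p["t"]
    else:
        T=np.eye(4);T[:3,:3]=q2R(s["eef_rot"]);T[:3,3]=s["eef_pos"];T=T@p["T_tool_cam"];R=T[:3,:3];c=T[:3,3]
    return f,p["cx"],p["cy"],R,c
def pix2w(p,s,uv,z):
    f,cx,cy,R,c=cam(p,s);d=R@np.array([(uv[0]-cx)/f,(uv[1]-cy)/f,1]);return c+d*(z-c[2])/d[2]
def w2pix(p,s,X):
    f,cx,cy,R,c=cam(p,s);v=R.T@(np.array(X)-c);return np.array([cx+f*v[0]/v[2],cy+f*v[1]/v[2]])
def crop(p,x0,y0,x1,y1,k,name):
    im=p["img"][y0:y1,x0:x1,::-1];im=cv2.resize(im,None,fx=k,fy=k,interpolation=cv2.INTER_CUBIC);cv2.imwrite("pics/"+name,im)
E
python3 - <<'E'
from h import *
s,d=pickle.load(open("a.pkl","rb"))
print(q2R(s["eef_rot"]).round(3))
w=d["wrist"]
crop(w,120,150,360,310,3.3,"b1.png")
for n,uv,z in [("red",(314,91),.034),("blk",(333,18),.034),("glue",(311,131),.061),("vise",(115,95),.1),("block",(200,252),.082),("boardTL",(146,169),.01),("boardTR",(346,222),.01),("tip",(338,280),.05)]:
    print(n,pix2w(w,s,uv,z).round(3))
crop(d["scene"],220,250,310,330,8,"b2.png")
crop(d["side"],230,240,290,290,10,"b3.png")
for n,uv,z in [("servo",(267,300),.0),("servotop",(267,288),.045),("vise",(345,230),.1)]: print(n,pix2w(d["scene"],s,uv,z).round(3))
for n,uv,z in [("servo",(259,280),.0),("vise",(346,210),.1)]: print(n,pix2w(d["side"],s,uv,z).round(3))
E
```

```text
[[ 0.    -0.001  1.   ]
 [-1.    -0.     0.   ]
 [ 0.    -1.    -0.001]]
red [0.586 0.105 0.034]
blk [0.603 0.174 0.034]
glue [0.581 0.064 0.061]
vise [0.405 0.095 0.1  ]
block [ 0.462 -0.063  0.082]
boardTL [0.381 0.017 0.01 ]
boardTR [ 0.636 -0.053  0.01 ]
tip [ 0.621 -0.115  0.05 ]
servo [0.493 0.22  0.   ]
servotop [0.49  0.226 0.045]
vise [0.403 0.086 0.1  ]
servo [0.489 0.226 0.   ]
vise [0.407 0.083 0.1  ]
```

View pics/b1.png

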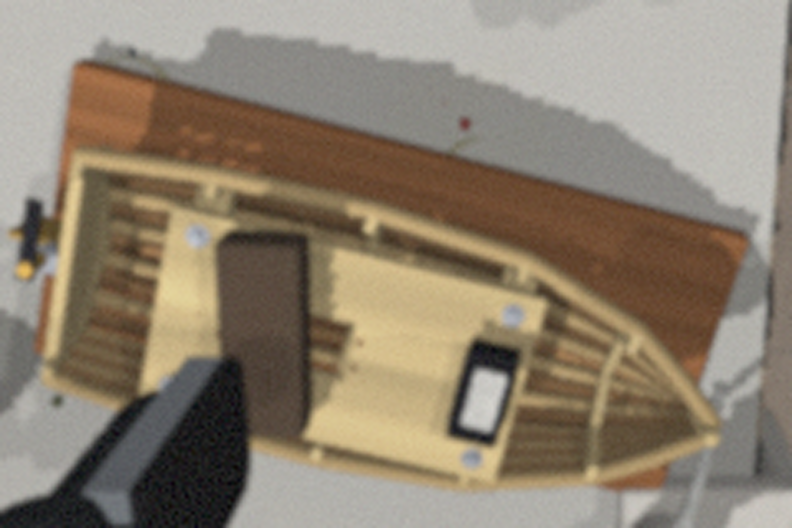

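View pics/b2.png

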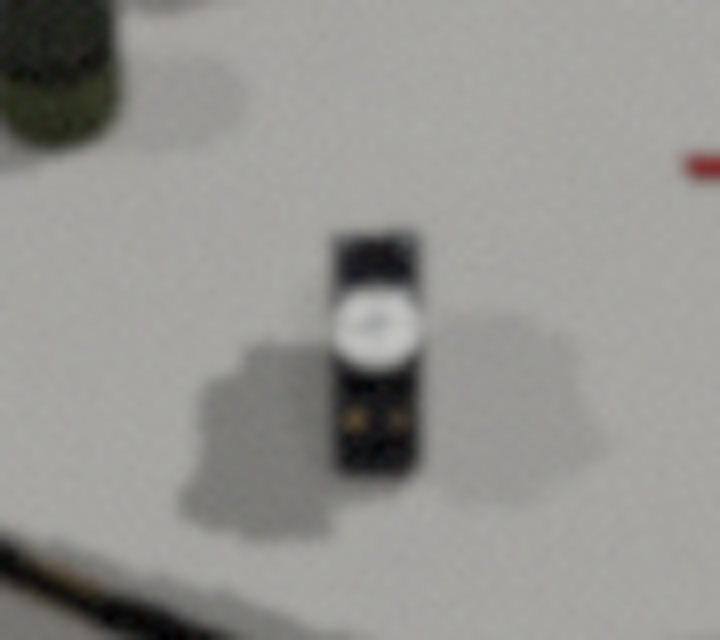

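View pics/b3.png

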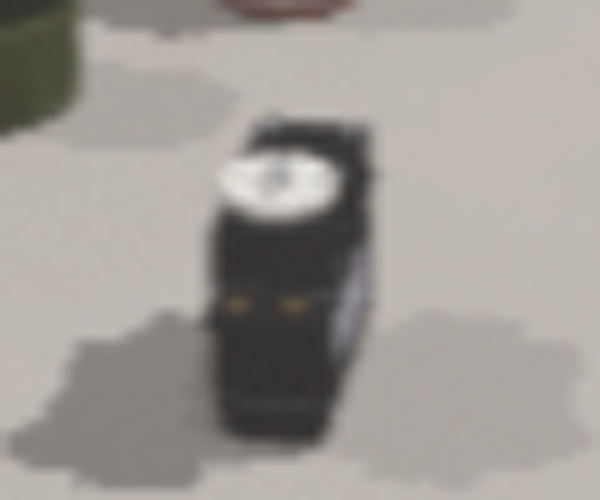

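```bash
cat >> h.py <<'E'
def tri(obs):
    A=np.zeros((3,3));b=np.zeros(3)
    for p,s,uv in obs:
        f,cx,cy,R,c=cam(p,s);v=R@np.array([(uv[0]-cx)/f,(uv[1]-cy)/f,1]);v/=np.linalg.norm(v);M=np.eye(3)-np.outer(v,v);A+=M;b+=M@c
    return np.linalg.solve(A,b)
E
python3 - <<'E'
from h import *
s,d=pickle.load(open("a.pkl","rb"))
w,sc,si=d["wrist"],d["scene"],d["side"]
t=lambda a,b:tri([(sc,s,a),(si,s,b)]).round(3)
print("lamp",t((435,40),(460,96)),"cupgrey",t((420,205),(441,222)),"mug",t((340,110),(368,155)))
print("vise top",t((345,222),(346,207)))
k=lambda a:(120+a[0]/3.3-.35,150+a[1]/3.3-.35)
T={n:pix2w(w,s,k(a),.066)[:2] for n,a in dict(ap=(166,207),fp=(548,300),fs=(497,480)).items()}
print({n:v.round(4) for n,v in T.items()})
v=T["fp"]-T["ap"];print("len",np.linalg.norm(v),np.degrees(np.arctan2(v[1],v[0])))
v=T["fp"]-T["fs"];print("wid",np.linalg.norm(v),np.degrees(np.arctan2(-v[0],v[1])))
for a in [(218,238),(306,241),(303,438)]: print("blk",pix2w(w,s,k(a),.082).round(4))
# servo
ks=lambda a:(220+a[0]/8-.45,250+a[1]/8-.45); ki=lambda a:(230+a[0]/10-.45,240+a[1]/10-.45)
disc=t(ks((377,325)),ki((280,182)));print("disc",disc,pix2w(sc,s,ks((377,325)),.0465),pix2w(si,s,ki((280,182)),.0465))
a=pix2w(sc,s,ks((377,238)),.041);b=pix2w(sc,s,ks((377,470)),.029);print(a,b,np.degrees(np.arctan2(*(b-disc)[1::-1])),np.degrees(np.arctan2(*(b-a)[1::-1])))
E
```

```text
lamp [ 0.4   -0.526  0.218] cupgrey [ 0.299 -0.131  0.025] mug [ 0.57  -0.352  0.067]
vise top [0.411 0.07  0.101]
{'ap': array([ 0.4277, -0.0227]), 'fp': array([ 0.5556, -0.0561]), 'fs': array([ 0.5374, -0.1268])}
len 0.13215754092176935 -14.603383865426222
wid 0.07300238717521762 -14.472612641396388
blk [ 0.4497 -0.0282  0.082 ]
blk [ 0.4778 -0.0292  0.082 ]
blk [ 0.4721 -0.1002  0.082 ]
disc [0.488 0.231 0.045] [0.48789358 0.23178134 0.0465    ] [0.48664522 0.23177661 0.0465    ]
[0.50040763 0.20683833 0.041     ] [0.47665647 0.25437073 0.029     ] 115.89070658591113 116.5505434563962
```

Emit:
jog_arm([
  {"translation": [-30,-22,0],"turn": [0,0,-0.04],"grip": 0.65},
  {"translation": [-30,-21,0],"turn": [0,0,-0.04],"grip": 0.65},
  {"translation": [-29,-21,-30],"turn": [0,0,0],"grip": 0.65},
  {"translation": [0,0,-30],"turn": [0,0,0],"grip": 0.65},
  {"translation": [0,0,0],"turn": [0,0,0],"grip": 0.65},
  {"translation": [0,0,0],"turn": [0,0,0],"grip": 0.65},
], grip_force=40)

```text
time: 0.9
eef_pos: [0.4614, -0.0639, 0.1973]
eef_rot: [-0.48, 0.48, -0.519, 0.52]
ft_force: [0.4, -0.1, -0.3]
gripper_width: 0.0554
```

```bash
cat > look.py <<'E'
from h import *
from station import status, imaging
import sys
def look(tag,names=("wrist",)):
    s=status.observe();d={n:imaging.snapshot(n) for n in names}
    pickle.dump((s,d),open(tag+".pkl","wb"))
    for n in names: cv2.imwrite(f"pics/{tag}_{n}.png",d[n]["img"][:,:,::-1])
    print(s["time"],s["eef_pos"].round(4),s["q"].round(3),s["ft_force"].round(2),s["gripper_width"])
    R=q2R(s["eef_rot"]);print("yaw toolz",np.degrees(np.arctan2(R[1,2],R[0,2])).round(2),"tooly",R[:,1].round(4))
    return s,d
if __name__=="__main__": look(sys.argv[1],sys.argv[2].split(","))
E
python3 look.py c wrist,side
```

```text
0.9 [ 0.4614 -0.0639  0.1973] [-0.138 -0.129 -0.15   1.549  0.     1.513] [ 0.38 -0.13 -0.28] 0.055412191956147334
yaw toolz -4.57 tooly [ 7.e-04 -1.e-04 -1.e+00]
```

View pics/c_wrist.png

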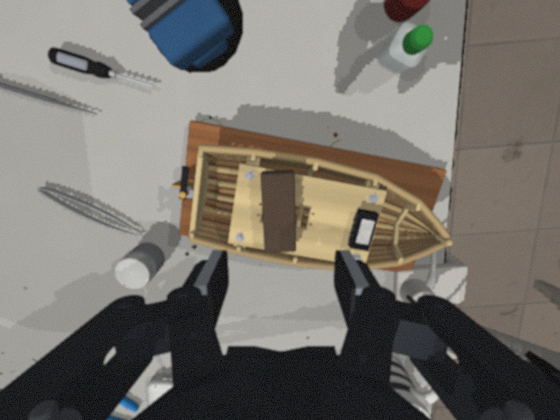

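```bash
python3 - <<'E'
from h import *
s,d=pickle.load(open("c.pkl","rb"));w=d["wrist"]
crop(w,180,110,460,280,2.8,"c1.png")
print(w2pix(w,s,[.461,-.064,.082]))
E
```

```text
[279.56070707 212.77788559]
```

View pics/c1.png

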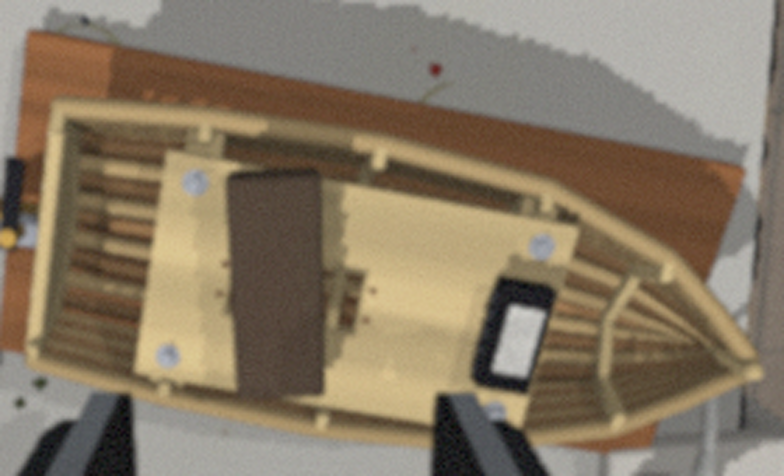

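Emit:
jog_arm([
  {"translation": [0,0,-40],"turn": [0,0,0],"grip": 0.65},
  {"translation": [0,0,-40],"turn": [0,0,0],"grip": 0.65},
  {"translation": [0,0,-15],"turn": [0,0,0],"grip": 0.65},
  {"translation": [0,0,-8],"turn": [0,0,0],"grip": 0.65},
  {"translation": [0,0,0],"turn": [0,0,0],"grip": 0.65},
  {"translation": [0,0,0],"turn": [0,0,0],"grip": 0.25},
  {"translation": [0,0,0],"turn": [0,0,0],"grip": 0.25},
  {"translation": [0,0,0],"turn": [0,0,0],"grip": 0.2},
  {"translation": [0,0,0],"turn": [0,0,0],"grip": 0.2},
  {"translation": [0,0,0],"turn": [0,0,0],"grip": 0.2},
], grip_force=40)

```text
time: 2.25
eef_pos: [0.4614, -0.0641, 0.0936]
eef_rot: [-0.48, 0.479, -0.519, 0.52]
ft_force: [2.3, 0.7, 2.7]
gripper_width: 0.0264
```

```bash
python3 look.py d wrist,side; python3 - <<'E'
from h import *
s,d=pickle.load(open("d.pkl","rb"))
crop(d["side"],270,130,420,250,5,"d1.png")
E
```

```text
2.25 [ 0.4614 -0.0641  0.0936] [-0.138 -0.116 -0.339  1.347 -0.     1.513] [2.25 0.66 2.67] 0.026379911232147328
yaw toolz -4.58 tooly [ 1.e-03 -2.e-04 -1.e+00]
```

View pics/d1.png

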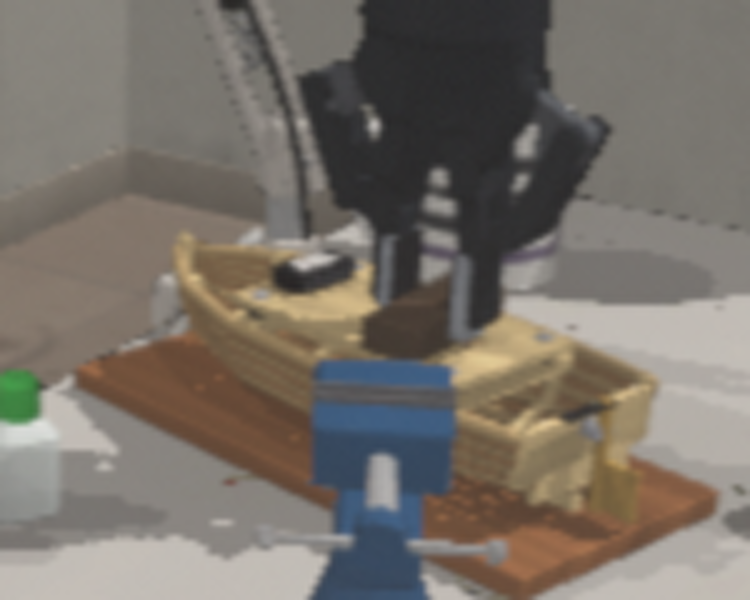

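View pics/d_wrist.png

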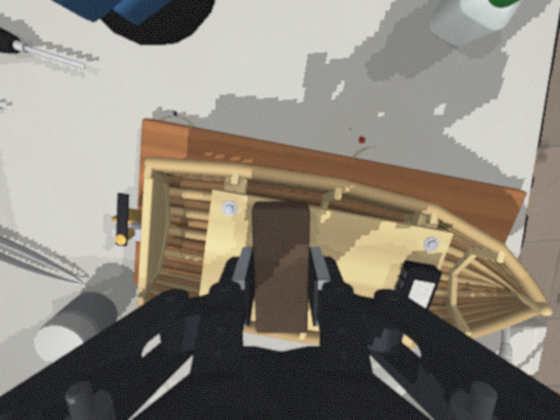

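Emit:
jog_arm([
  {"translation": [0,0,5],"turn": [0,0,0],"grip": 0.2},
  {"translation": [0,0,15],"turn": [0,0,0],"grip": 0.2},
  {"translation": [0,0,25],"turn": [0,0,0],"grip": 0.2},
  {"translation": [0,-10,20],"turn": [0,0,0],"grip": 0.2},
  {"translation": [-10,-35,0],"turn": [0,0,0],"grip": 0.2},
  {"translation": [-13,-45,0],"turn": [0,0,0],"grip": 0.2},
  {"translation": [-13,-45,0],"turn": [0,0,0],"grip": 0.2},
  {"translation": [-10,-36,0],"turn": [0,0,0],"grip": 0.2},
  {"translation": [0,0,0],"turn": [0,0,0],"grip": 0.2},
  {"translation": [0,0,0],"turn": [0,0,0],"grip": 0.2},
])

```text
time: 3.6
eef_pos: [0.4149, -0.2347, 0.1587]
eef_rot: [0.48, -0.479, 0.52, -0.52]
ft_force: [0.7, 0.6, 0.7]
gripper_width: 0.0267
```

```bash
python3 look.py e wrist,scene
```

```text
3.6 [ 0.4149 -0.2347  0.1587] [-0.515 -0.103 -0.201  1.473  0.     1.136] [0.68 0.6  0.69] 0.026693833415407618
yaw toolz -4.61 tooly [-1.e-04  3.e-04 -1.e+00]
```

View pics/e_wrist.png

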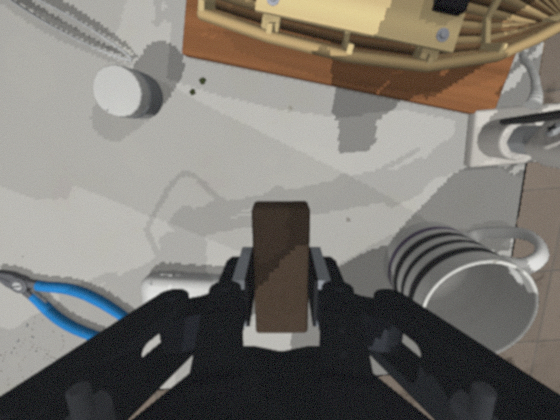

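View pics/e_scene.png

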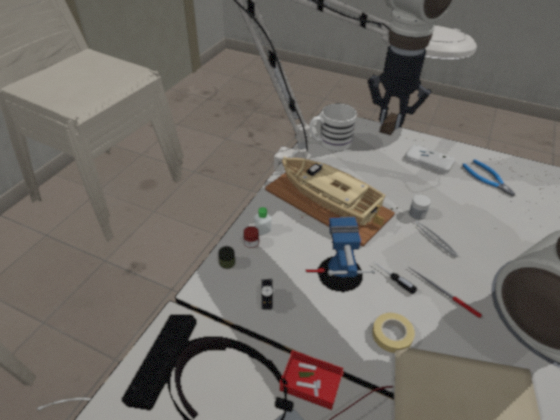

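```bash
python3 - <<'E'
from h import *
s,d=pickle.load(open("e.pkl","rb"));w=d["wrist"]
for uv in [(148,282),(228,282)]: print(pix2w(w,s,uv,.015).round(3))
s0,a=pickle.load(open("a.pkl","rb"))
for uv in [(405,152),(425,147),(457,158),(447,170)]: print(pix2w(a["scene"],s,uv,.015).round(3))
E
```

```text
[ 0.275 -0.306  0.015]
[ 0.356 -0.312  0.015]
[ 0.378 -0.325  0.015]
[ 0.337 -0.369  0.015]
[ 0.256 -0.357  0.015]
[ 0.269 -0.297  0.015]
```

Emit:
jog_arm([
  {"translation": [0,0,-40],"turn": [0,0,0],"grip": 0.2},
  {"translation": [0,0,-45],"turn": [0,0,0],"grip": 0.2},
  {"translation": [0,0,-30],"turn": [0,0,0],"grip": 0.2},
  {"translation": [0,0,-10],"turn": [0,0,0],"grip": 0.2},
  {"translation": [0,0,-4],"turn": [0,0,0],"grip": 0.2},
  {"translation": [0,0,0],"turn": [0,0,0],"grip": 0.2},
  {"translation": [0,0,-1],"turn": [0,0,0],"grip": 0.2},
  {"translation": [0,0,0],"turn": [0,0,0],"grip": 0.2},
])

```text
time: 4.7
eef_pos: [0.4153, -0.2352, 0.0289]
eef_rot: [-0.48, 0.479, -0.519, 0.52]
ft_force: [0.2, -1.2, 0.2]
gripper_width: 0.027
```

Emit:
jog_arm([
  {"translation": [0,0,-1],"turn": [0,0,0],"grip": 0.2},
  {"translation": [0,0,0],"turn": [0,0,0],"grip": 0.2},
])

```text
time: 4.95
eef_pos: [0.4153, -0.2352, 0.0288]
eef_rot: [-0.48, 0.479, -0.519, 0.52]
ft_force: [-3.4, 3.4, 13.0]
gripper_width: 0.0267
```

```bash
python3 look.py f wrist
```

```text
4.95 [ 0.4153 -0.2352  0.0288] [-0.515 -0.053 -0.408  1.215  0.     1.136] [-3.45  3.38 12.97] 0.026655325661875444
yaw toolz -4.59 tooly [ 1.2e-03 -6.0e-04 -1.0e+00]
```

Emit:
jog_arm([
  {"translation": [0,0,0.5],"turn": [0,0,0],"grip": 0.4},
  {"translation": [0,0,0],"turn": [0,0,0],"grip": 0.6},
  {"translation": [0,0,0],"turn": [0,0,0],"grip": 0.6},
  {"translation": [0,0,0],"turn": [0,0,0],"grip": 0.6},
  {"translation": [0,0,15],"turn": [0,0,0],"grip": 0.6},
  {"translation": [0,0,30],"turn": [0,0,0],"grip": 0.6},
  {"translation": [0,0,50],"turn": [0,0,0],"grip": 0.6},
  {"translation": [0,0,55],"turn": [0,0,0],"grip": 0.6},
  {"translation": [0,0,55],"turn": [0,0,0.1],"grip": 0.6},
])

```text
time: 6.12
eef_pos: [0.4147, -0.2348, 0.2357]
eef_rot: [0.506, -0.505, 0.494, -0.495]
ft_force: [0.3, -0.0, 0.4]
gripper_width: 0.0513
```

```bash
python3 look.py g wrist,side,scene
```

```text
6.125 [ 0.4147 -0.2348  0.2357] [-0.515 -0.096 -0.046  1.619  0.     1.034] [ 0.33 -0.    0.39] 0.0513049002807746
yaw toolz 1.25 tooly [ 1.1e-03 -6.0e-04 -1.0e+00]
```

View pics/g_wrist.png

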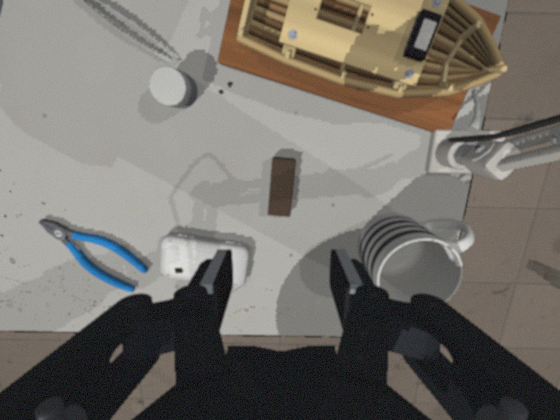

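Emit:
jog_arm([
  {"translation": [10,30,20],"turn": [0,0,0.18],"grip": 0.6},
  {"translation": [10,35,0],"turn": [0,0,0.18],"grip": 0.6},
  {"translation": [10,35,0],"turn": [0,0,0.18],"grip": 0.6},
  {"translation": [10,35,0],"turn": [0,0,0.18],"grip": 0.6},
  {"translation": [10,30,0],"turn": [0,0,0.18],"grip": 0.6},
  {"translation": [0,0,0],"turn": [0,0,0.18],"grip": 0.6},
  {"translation": [0,0,0],"turn": [0,0,0.18],"grip": 0.6},
  {"translation": [0,0,0],"turn": [0,0,0],"grip": 0.6},
  {"translation": [0,0,0],"turn": [0,0,0],"grip": 0.6},
])

```text
time: 7.4
eef_pos: [0.4648, -0.07, 0.2525]
eef_rot: [0.699, -0.699, 0.104, -0.104]
ft_force: [-0.1, -0.2, 0.5]
gripper_width: 0.0513
```

```bash
python3 look.py i wrist; python3 - <<'E'
from h import *
s,d=pickle.load(open("g.pkl","rb"))
crop(d["side"],290,170,420,250,6,"g1.png")
crop(d["scene"],265,145,400,245,6,"g2.png")
E
```

```text
7.4 [ 0.4648 -0.07    0.2525] [-0.15  -0.104 -0.021  1.654  0.     0.146] [-0.1  -0.17  0.49] 0.05131751592165859
yaw toolz 73.09 tooly [-6.e-04  1.e-04 -1.e+00]
```

View pics/i_wrist.png

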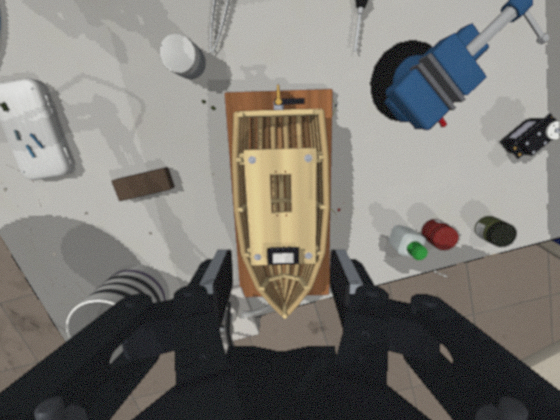

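View pics/g2.png

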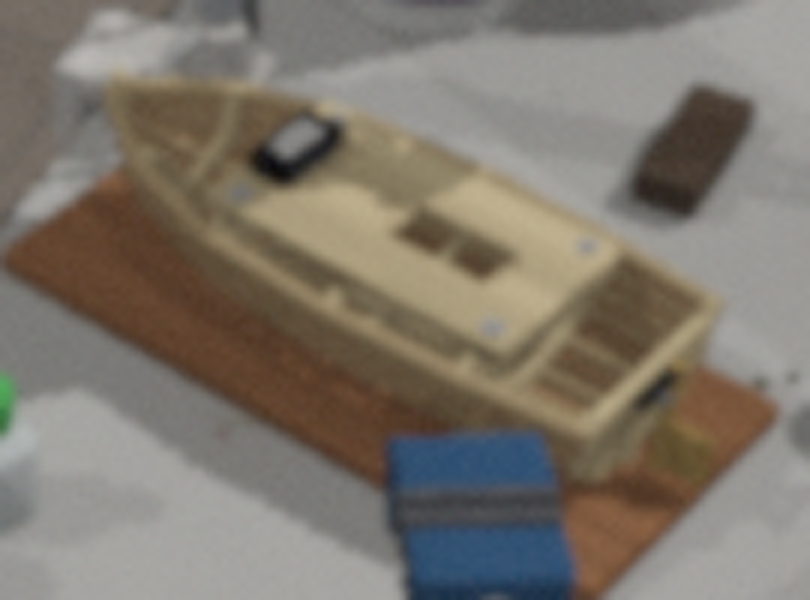

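View pics/g1.png

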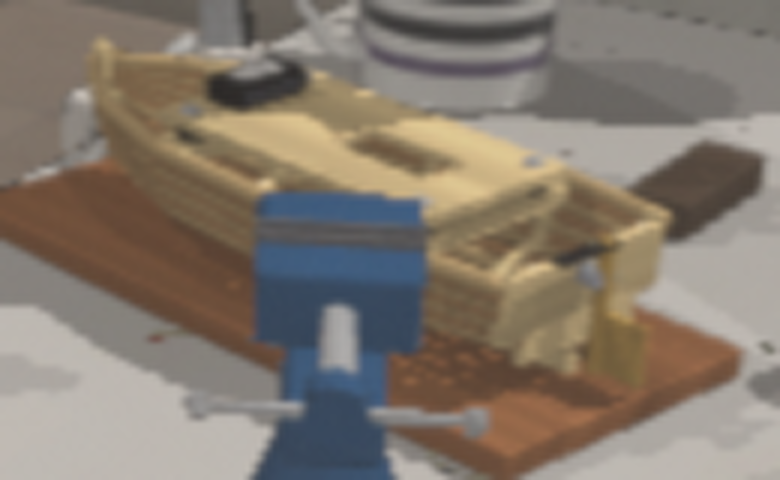

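```bash
python3 - <<'E'
from h import *
s,d=pickle.load(open("i.pkl","rb"))
crop(d["wrist"],230,135,340,275,4.2,"i1.png")
crop(d["wrist"],495,105,560,165,9,"i2.png")
E
```

```text
(no output)
```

View pics/i1.png

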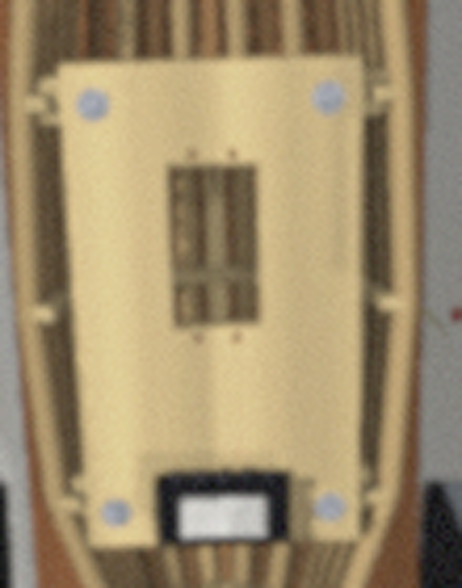

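View pics/i2.png

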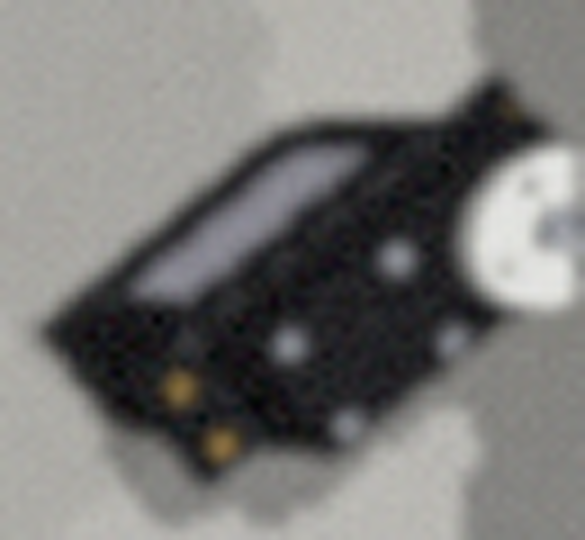

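```bash
python3 - <<'E'
from h import *
s,d=pickle.load(open("i.pkl","rb"));w=d["wrist"]
k=lambda a:(230+a[0]/4.2-.4,135+a[1]/4.2-.4)
P=np.array([pix2w(w,s,k(a),.066)[:2] for a in[(168,165),(257,165),(261,324),(173,327)]])
T=np.array([pix2w(w,s,k(a),.066)[:2] for a in[(62,62),(360,57),(362,540),(90,548)]])
for Q in(P,T):
    print(Q.mean(0).round(4)); 
    for i in range(4):
        v=Q[(i+1)%4]-Q[i];print(np.linalg.norm(v).round(4),np.degrees(np.arctan2(v[1],v[0])).round(1))
g,dd=pickle.load(open("g.pkl","rb"));sc=dd["scene"]
W=np.array([pix2w(sc,None,(265+a[0]/6-.4,145+a[1]/6-.4),.066)[:2] for a in[(427,206),(514,253),(482,281),(394,233)]])
print(W.mean(0))
W=np.array([pix2w(dd["side"],None,(290+a[0]/6-.4,170+a[1]/6-.4),.066)[:2] for a in[(377,132),(462,160),(432,175),(345,144)]])
print(W.mean(0))
E
```

```text
[ 0.4653 -0.0703]
0.0223 73.1
0.0416 -14.9
0.0229 -104.8
0.0424 164.2
[ 0.4832 -0.0747]
0.0727 74.0
0.1299 -14.8
0.0746 -105.0
0.1311 164.4
[ 0.4640158  -0.06926111]
[ 0.46160743 -0.07028807]
```

Emit:
jog_arm([
  {"translation": [2,26,0],"turn": [0,0,0.18],"grip": 0.6},
  {"translation": [2,26,0],"turn": [0,0,0.18],"grip": 0.6},
  {"translation": [2,26,0],"turn": [0,0,0.18],"grip": 0.6},
  {"translation": [2,26,0],"turn": [0,0,0.18],"grip": 0.6},
  {"translation": [2,26,0],"turn": [0,0,0.18],"grip": 0.6},
  {"translation": [2,26,0],"turn": [0,0,0.18],"grip": 0.6},
  {"translation": [2,26,0],"turn": [0,0,0.18],"grip": 0.6},
  {"translation": [2,26,0],"turn": [0,0,0.18],"grip": 0.6},
  {"translation": [1,26,0],"turn": [0,0,0.18],"grip": 0.6},
  {"translation": [0,26,0],"turn": [0,0,0.18],"grip": 0.6},
  {"translation": [0,26,0],"turn": [0,0,0.18],"grip": 0.6},
  {"translation": [0,24,0],"turn": [0,0,0.18],"grip": 0.6},
])

```text
time: 8.95
eef_pos: [0.4819, 0.2408, 0.2526]
eef_rot: [0.419, -0.419, -0.569, 0.569]
ft_force: [0.3, -0.9, 0.6]
gripper_width: 0.0514
```

Emit:
jog_arm([
  {"translation": [0,0,-30],"turn": [0,0,0.16],"grip": 0.6},
  {"translation": [0,0,-30],"turn": [0,0,0],"grip": 0.6},
  {"translation": [0,0,0],"turn": [0,0,0],"grip": 0.6},
  {"translation": [0,0,0],"turn": [0,0,0],"grip": 0.6},
])

```text
time: 9.45
eef_pos: [0.4822, 0.24, 0.194]
eef_rot: [-0.374, 0.374, 0.601, -0.6]
ft_force: [-0.3, 0.5, 0.2]
gripper_width: 0.0507
```

```bash
python3 look.py j wrist
```

```text
9.45 [0.4822 0.24   0.194 ] [ 0.462  0.044  0.01   1.536  0.    -1.566] [-0.32  0.5   0.21] 0.05072325287740106
yaw toolz -153.82 tooly [ 9.e-04  4.e-04 -1.e+00]
```

View pics/j_wrist.png

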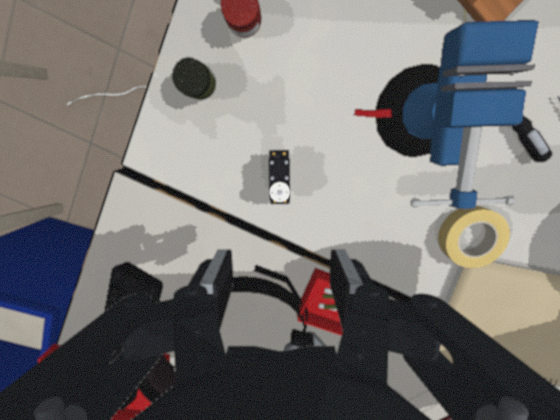

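```bash
python3 - <<'E'
from h import *
s,d=pickle.load(open("j.pkl","rb"));w=d["wrist"]
crop(w,245,135,315,220,7,"j1.png")
E
```

```text
(no output)
```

View pics/j1.png

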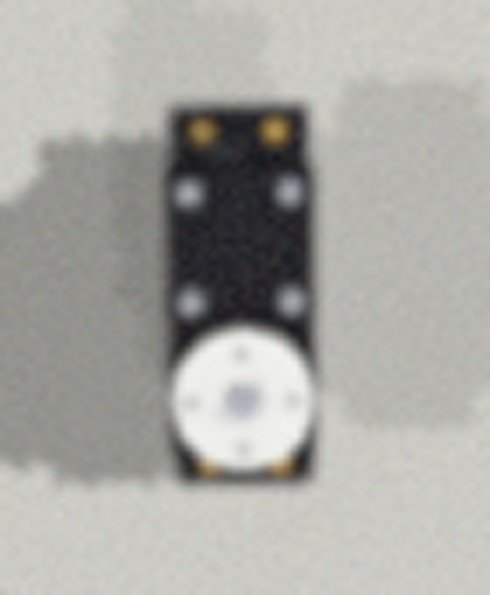

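Emit:
jog_arm([
  {"translation": [0,0,0],"turn": [0,0,-0.185],"grip": 0.6},
  {"translation": [0,0,0],"turn": [0,0,-0.185],"grip": 0.6},
  {"translation": [0,0,0],"turn": [0,0,-0.185],"grip": 0.6},
  {"translation": [0,0,0],"turn": [0,0,-0.185],"grip": 0.6},
  {"translation": [0,0,0],"turn": [0,0,-0.185],"grip": 0.6},
  {"translation": [0,0,0],"turn": [0,0,-0.185],"grip": 0.6},
  {"translation": [0,0,0],"turn": [0,0,-0.185],"grip": 0.6},
  {"translation": [0,0,0],"turn": [0,0,-0.185],"grip": 0.6},
  {"translation": [0,0,0],"turn": [0,0,-0.185],"grip": 0.6},
  {"translation": [0,0,0],"turn": [0,0,-0.185],"grip": 0.6},
  {"translation": [0,0,0],"turn": [0,0,-0.185],"grip": 0.6},
  {"translation": [0,0,0],"turn": [0,0,-0.185],"grip": 0.6},
])

```text
time: 11.0
eef_pos: [0.4825, 0.2401, 0.1944]
eef_rot: [0.704, -0.703, 0.069, -0.07]
ft_force: [-0.8, 0.2, -0.6]
gripper_width: 0.0511
```

Emit:
jog_arm([
  {"translation": [0,0,0],"turn": [0,0,-0.185],"grip": 0.6},
  {"translation": [0,0,0],"turn": [0,0,-0.185],"grip": 0.6},
  {"translation": [0,0,0],"turn": [0,0,-0.185],"grip": 0.6},
  {"translation": [0,0,0],"turn": [0,0,-0.185],"grip": 0.6},
  {"translation": [0,0,0],"turn": [0,0,-0.185],"grip": 0.6},
  {"translation": [0,0,-20],"turn": [0,0,0],"grip": 0.6},
  {"translation": [0,0,-20],"turn": [0,0,0],"grip": 0.6},
  {"translation": [0,0,0],"turn": [0,0,0],"grip": 0.6},
  {"translation": [0,0,0],"turn": [0,0,0],"grip": 0.6},
])

```text
time: 12.12
eef_pos: [0.4825, 0.2402, 0.1543]
eef_rot: [0.6, -0.599, 0.374, -0.375]
ft_force: [-0.6, 0.1, 0.0]
gripper_width: 0.0515
```

```bash
python3 look.py k wrist;  python3 - <<'E'
from h import *
s,d=pickle.load(open("k.pkl","rb"));w=d["wrist"]
crop(w,220,120,340,240,5,"k1.png")
E
```

```text
12.125 [0.4825 0.2402 0.1543] [ 0.462  0.044 -0.066  1.459 -0.     1.578] [-0.56  0.12  0.04] 0.05152491885922283
yaw toolz 26.05 tooly [ 1.6e-03  8.0e-04 -1.0e+00]
```

View pics/k1.png

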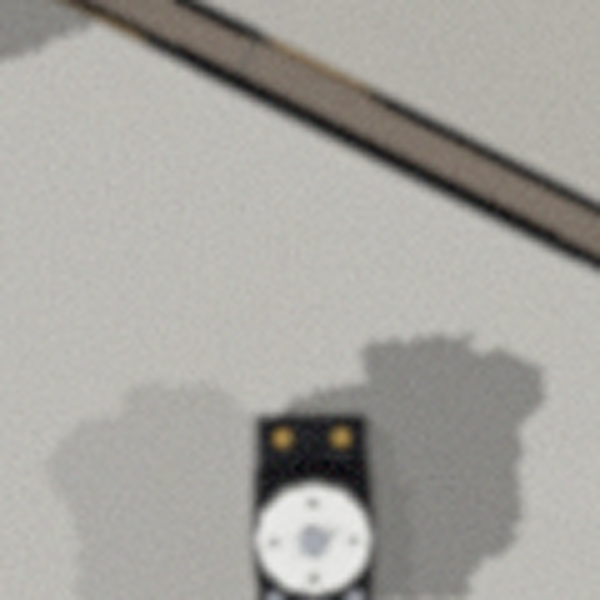

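View pics/k_wrist.png

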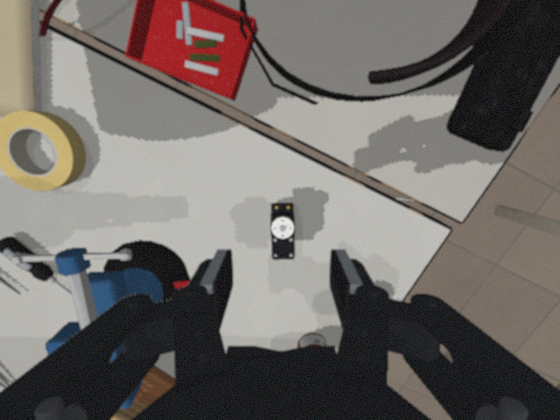

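```bash
python3 - <<'E'
from h import *
def R(t,x0,y0,k,pts):
    s,d=pickle.load(open(t+".pkl","rb"));w=d["wrist"]
    return {n:pix2w(w,s,(x0+(a[0]+.5)/k-.5,y0+(a[1]+.5)/k-.5),z)[:2] for n,(a,z) in pts.items()}
A=R("j",245,135,7,dict(disc=((243,399),.0465),far=((238.5,130),.029),near=((245.5,467),.029),farL=((172,107),.029),farR=((305,107),.029)))
B=R("k",220,120,5,dict(disc=((313,539),.0465),near=((312,438),.029)))
for Q in(A,B): print({n:v.round(4) for n,v in Q.items()})
v=A["far"]-A["near"];print("yaw",np.degrees(np.arctan2(v[1],v[0])),np.linalg.norm(v),"mid",(A["far"]+A["near"])/2)
v=A["far"]-A["disc"];print("yaw",np.degrees(np.arctan2(v[1],v[0])),np.linalg.norm(v))
v=A["farL"]-A["farR"];print("yaw",np.degrees(np.arctan2(v[1],v[0])),np.linalg.norm(v))
u=np.array([np.cos(np.radians(-63.5)),np.sin(np.radians(-63.5))])
print(A["disc"]+.0105*u,B["disc"]+.0105*u)
E
```

```text
{'disc': array([0.489 , 0.2309]), 'far': array([0.5044, 0.201 ]), 'near': array([0.4826, 0.2433]), 'farL': array([0.5139, 0.2022]), 'farR': array([0.4976, 0.1942])}
{'disc': array([0.4888, 0.2314]), 'near': array([0.4834, 0.2423])}
yaw -62.722262212601514 0.04764864419595044 mid [0.49347209 0.22216439]
yaw -62.69300250373081 0.03363596557343149
yaw 26.193719862682755 0.018121002525576458
[0.49364518 0.22148024] [0.49351262 0.22196623]
```

Emit:
jog_arm([
  {"translation": [6,-9,0],"turn": [0,0,0.016],"grip": 0.55},
  {"translation": [5,-9.4,0],"turn": [0,0,0],"grip": 0.55},
  {"translation": [0,0,-30],"turn": [0,0,0],"grip": 0.55},
  {"translation": [0,0,-30],"turn": [0,0,0],"grip": 0.55},
  {"translation": [0,0,0],"turn": [0,0,0],"grip": 0.55},
  {"translation": [0,0,0],"turn": [0,0,0],"grip": 0.55},
], grip_force=50)

```text
time: 12.92
eef_pos: [0.4936, 0.2215, 0.0941]
eef_rot: [0.603, -0.602, 0.369, -0.37]
ft_force: [0.4, 1.3, 0.4]
gripper_width: 0.047
```

```bash
python3 look.py l wrist
```

```text
12.925 [0.4936 0.2215 0.0941] [ 0.422  0.064 -0.162  1.344 -0.     1.522] [0.41 1.32 0.4 ] 0.046999861694337015
yaw toolz 26.97 tooly [ 1.1e-03  5.0e-04 -1.0e+00]
```

View pics/l_wrist.png

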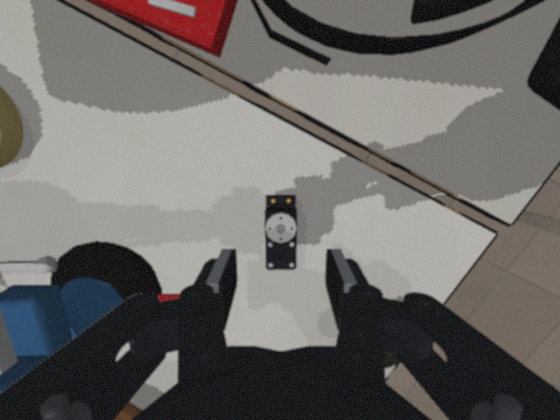

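Emit:
jog_arm([
  {"translation": [0,0,-20],"turn": [0,0,0],"grip": 0.55},
  {"translation": [0,0,-12],"turn": [0,0,0],"grip": 0.55},
  {"translation": [0,0,-7],"turn": [0,0,0],"grip": 0.55},
  {"translation": [0,0,0],"turn": [0,0,0],"grip": 0.55},
  {"translation": [0,0,0],"turn": [0,0,0],"grip": 0.35},
  {"translation": [0,0,0],"turn": [0,0,0],"grip": 0.25},
  {"translation": [0,0,0],"turn": [0,0,0],"grip": 0.15},
  {"translation": [0,0,0],"turn": [0,0,0],"grip": 0.12},
  {"translation": [0,0,0],"turn": [0,0,0],"grip": 0.12},
  {"translation": [0,0,0],"turn": [0,0,0],"grip": 0.12},
])

```text
time: 14.22
eef_pos: [0.4934, 0.2218, 0.0545]
eef_rot: [0.603, -0.603, 0.369, -0.37]
ft_force: [0.7, -0.0, 5.7]
gripper_width: 0.0186
```

```bash
python3 look.py m wrist,side; python3 - <<'E'
from h import *
s,d=pickle.load(open("m.pkl","rb"))
crop(d["side"],200,180,320,290,5,"m1.png")
E
```

```text
14.225 [0.4934 0.2218 0.0545] [ 0.422  0.082 -0.22   1.267 -0.     1.522] [ 0.68 -0.02  5.7 ] 0.018551494046648315
yaw toolz 26.99 tooly [ 1.2e-03  5.0e-04 -1.0e+00]
```

View pics/m1.png

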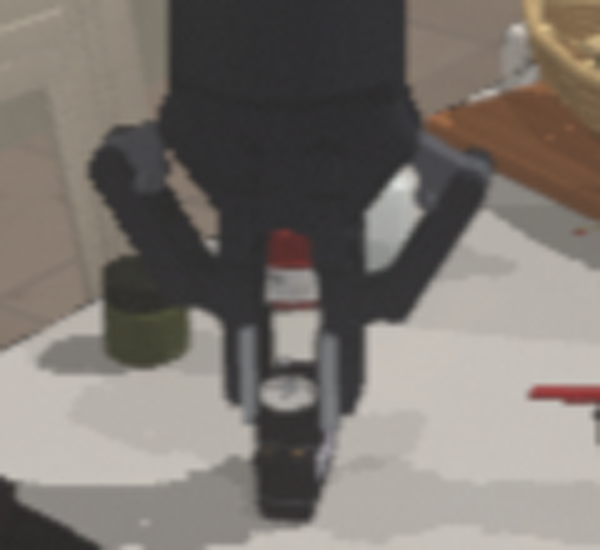

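View pics/m_wrist.png

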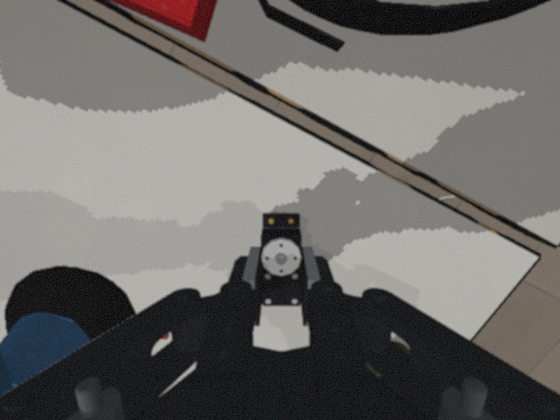

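Emit:
jog_arm([
  {"translation": [0,0,10],"turn": [0,0,0],"grip": 0.12},
  {"translation": [0,0,30],"turn": [0,0,0],"grip": 0.12},
  {"translation": [0,0,40],"turn": [0,0,0],"grip": 0.12},
  {"translation": [0,0,45],"turn": [0,0,0],"grip": 0.12},
  {"translation": [0,-20,40],"turn": [0,0,0.1],"grip": 0.12},
  {"translation": [0,-45,0],"turn": [0,0,0.15],"grip": 0.12},
  {"translation": [0,-45,0],"turn": [0,0,0.15],"grip": 0.12},
  {"translation": [0,-45,0],"turn": [0,0,0.15],"grip": 0.12},
  {"translation": [-8,-45,0],"turn": [0,0,0.15],"grip": 0.12},
  {"translation": [-10,-45,0],"turn": [0,0,0.138],"grip": 0.12},
  {"translation": [-10,-30,0],"turn": [0,0,0],"grip": 0.12},
  {"translation": [0,-17,0],"turn": [0,0,0],"grip": 0.12},
])

```text
time: 15.82
eef_pos: [0.4645, -0.0716, 0.2193]
eef_rot: [-0.701, 0.701, -0.093, 0.093]
ft_force: [0.3, -0.0, -1.0]
gripper_width: 0.0187
```

Emit:
jog_arm([
  {"translation": [0,0,-25],"turn": [0,0,0],"grip": 0.12},
  {"translation": [0,0,-25],"turn": [0,0,0],"grip": 0.12},
  {"translation": [0,0,0],"turn": [0,0,0],"grip": 0.12},
  {"translation": [0,0,0],"turn": [0,0,0],"grip": 0.12},
])

```text
time: 16.32
eef_pos: [0.4654, -0.0702, 0.1698]
eef_rot: [0.701, -0.701, 0.092, -0.092]
ft_force: [0.7, 0.1, -0.4]
gripper_width: 0.0186
```

```bash
python3 look.py n wrist,side,scene; python3 - <<'E'
from h import *
s,d=pickle.load(open("n.pkl","rb"))
crop(d["side"],270,120,420,230,5,"n1.png")
crop(d["scene"],265,100,400,210,5.5,"n2.png")
crop(d["wrist"],190,110,370,300,3.1,"n3.png")
E
```

```text
16.325 [ 0.4654 -0.0702  0.1698] [-0.15  -0.118 -0.194  1.495  0.     0.112] [ 0.72  0.1  -0.36] 0.018606753029034556
yaw toolz 75.02 tooly [ 8.e-04 -1.e-04 -1.e+00]
```

View pics/n1.png

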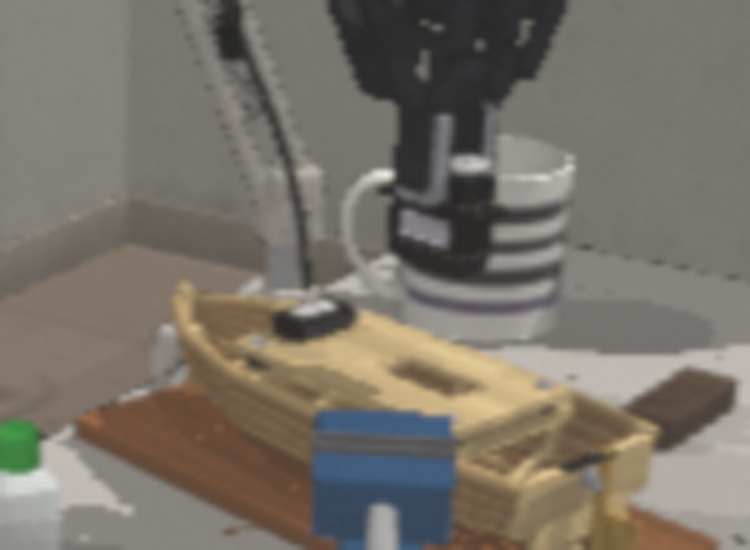

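View pics/n2.png

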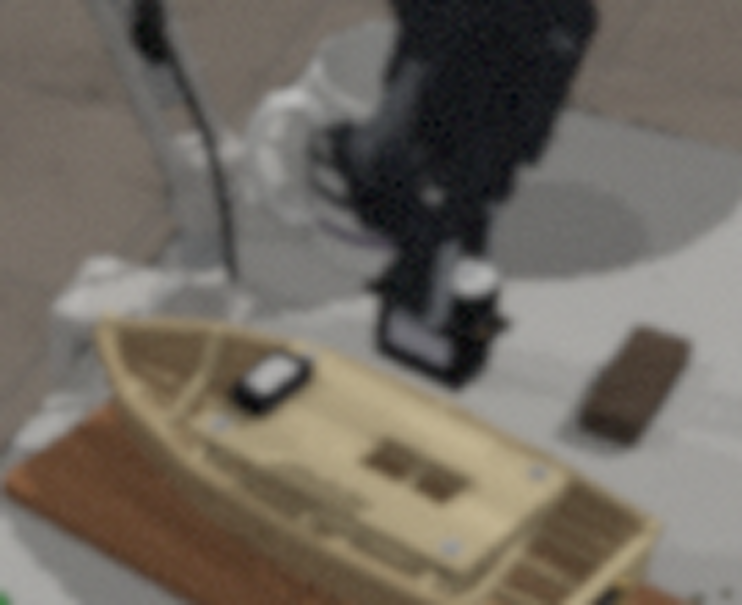

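View pics/n3.png

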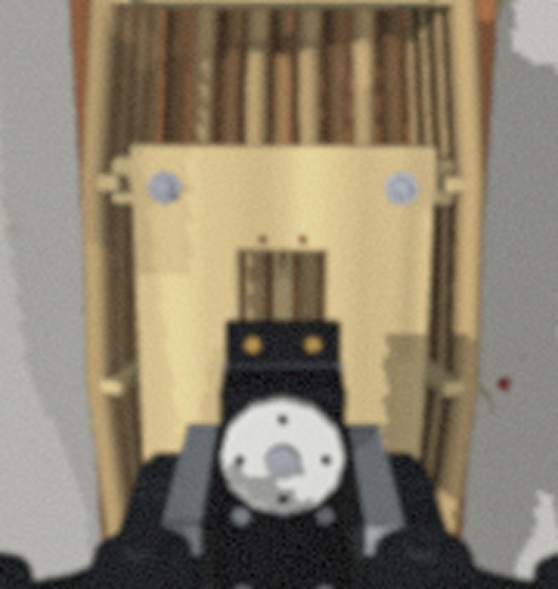

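```bash
python3 - <<'E'
from h import *
s,d=pickle.load(open("n.pkl","rb"));w=d["wrist"]
k=lambda a:(190+(a[0]+.5)/3.1-.5,110+(a[1]+.5)/3.1-.5)
th=np.radians(-15);u=np.array([np.cos(th),np.sin(th)]);v=np.array([-u[1],u[0]]);W=np.array([.4654,-.0702])
for n,a,z in [("disc",(282,459),.1618),("hole",(282.5,345),.1443),("lugL",(227,323),.1443),("lugR",(341,323),.1443),("winaftL",(238,250),.066),("winaftR",(328,250),.066),("trayaftL",(130,147),.066),("trayaftR",(437,147),.066)]:
    p=pix2w(w,s,k(a),z)[:2];print(n,p.round(4),"boat rel",((p-W)@u*1000).round(2),((p-W)@v*1000).round(2))
E
```

```text
disc [ 0.4557 -0.0676] boat rel -10.06 -0.03
hole [ 0.4437 -0.0644] boat rel -22.47 0.03
lugL [ 0.4376 -0.0723] boat rel -26.31 -9.18
lugR [ 0.4425 -0.054 ] boat rel -26.32 9.74
winaftL [ 0.4422 -0.0755] boat rel -21.06 -11.16
winaftR [ 0.448  -0.0537] boat rel -21.08 11.4
trayaftL [ 0.4108 -0.0939] boat rel -46.61 -37.03
trayaftR [ 0.43   -0.0219] boat rel -46.66 37.47
```

Emit:
jog_arm([
  {"translation": [-0.3,0.2,-25],"turn": [0,0,0],"grip": 0.12},
  {"translation": [0,0,-15],"turn": [0,0,0],"grip": 0.12},
  {"translation": [0,0,-6],"turn": [0,0,0],"grip": 0.12},
  {"translation": [0,0,-3],"turn": [0,0,0],"grip": 0.12},
  {"translation": [0,0,-3],"turn": [0,0,0],"grip": 0.12},
  {"translation": [0,0,-3],"turn": [0,0,0],"grip": 0.12},
  {"translation": [0,0,0],"turn": [0,0,0],"grip": 0.12},
])

```text
time: 17.35
eef_pos: [0.4647, -0.0702, 0.1138]
eef_rot: [0.701, -0.701, 0.092, -0.092]
ft_force: [-0.7, 1.0, -0.1]
gripper_width: 0.0188
```

```bash
python3 look.py o wrist,side,scene; python3 - <<'E'
from h import *
s,d=pickle.load(open("o.pkl","rb"))
crop(d["side"],270,120,420,230,5,"o1.png")
crop(d["wrist"],190,110,370,300,3.1,"o3.png")
E
```

```text
17.35 [ 0.4647 -0.0702  0.1138] [-0.15  -0.111 -0.295  1.387  0.     0.112] [-0.66  1.   -0.12] 0.018820365601703515
yaw toolz 75.0 tooly [-1.e-04  0.e+00 -1.e+00]
```

View pics/o1.png

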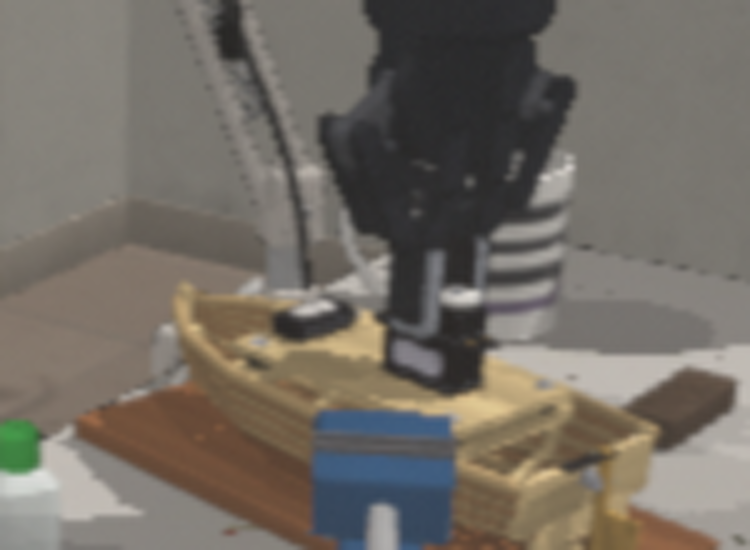

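View pics/o3.png

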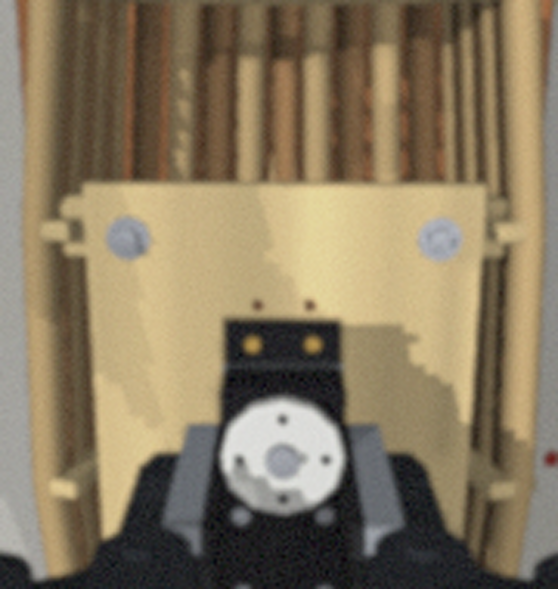

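```bash
python3 - <<'E'
from h import *
s,d=pickle.load(open("o.pkl","rb"));w=d["wrist"]
k=lambda a:(190+(a[0]+.5)/3.1-.5,110+(a[1]+.5)/3.1-.5)
th=np.radians(-15);u=np.array([np.cos(th),np.sin(th)]);v=np.array([-u[1],u[0]]);W=np.array([.4654,-.0702])
z0=s["eef_pos"][2]-.0545
for n,a,z in [("disc",(282,459),z0+.0465),("hole",(282.5,345),z0+.029),("lugL",(227,323),z0+.029),("lugR",(341,323),z0+.029),("scrL",(257,305),.066),("scrR",(310,305),.066),("trayaftL",(82,184),.066),("trayaftR",(487,184),.066)]:
    p=pix2w(w,s,k(a),z)[:2];print(n,"boat rel",((p-W)@u*1000).round(2),((p-W)@v*1000).round(2))
E
```

```text
disc boat rel -10.8 -0.22
hole boat rel -23.22 -0.16
lugL boat rel -27.07 -9.37
lugR boat rel -27.08 9.55
scrL boat rel -23.74 -5.03
scrR boat rel -23.75 5.07
trayaftL boat rel -46.84 -36.96
trayaftR boat rel -46.86 37.33
```

Emit:
jog_arm([
  {"translation": [0.3,0.1,-3],"turn": [0,0,0],"grip": 0.12},
  {"translation": [0,0,-4],"turn": [0,0,0],"grip": 0.12},
  {"translation": [0,0,-4],"turn": [0,0,0],"grip": 0.12},
  {"translation": [0,0,-4],"turn": [0,0,0],"grip": 0.12},
  {"translation": [0,0,-2],"turn": [0,0,0],"grip": 0.12},
  {"translation": [0,0,0],"turn": [0,0,0],"grip": 0.12},
  {"translation": [0,0,0],"turn": [0,0,0],"grip": 0.12},
])

```text
time: 18.38
eef_pos: [0.465, -0.0701, 0.0969]
eef_rot: [-0.701, 0.701, -0.092, 0.092]
ft_force: [-0.5, 0.2, 0.3]
gripper_width: 0.0187
```

```bash
python3 look.py p wrist
```

```text
18.375 [ 0.465  -0.0701  0.0969] [-0.15  -0.105 -0.323  1.353 -0.     0.112] [-0.46  0.21  0.31] 0.018666671358730704
yaw toolz 75.0 tooly [ 1.e-04 -0.e+00 -1.e+00]
```

Emit:
jog_arm([
  {"translation": [0,0,-1],"turn": [0,0,0],"grip": 0.12},
  {"translation": [0,0,-1],"turn": [0,0,0],"grip": 0.12},
  {"translation": [0,0,-0.5],"turn": [0,0,0],"grip": 0.12},
  {"translation": [0,0,0],"turn": [0,0,0],"grip": 0.12},
])

```text
time: 18.92
eef_pos: [0.465, -0.0701, 0.0943]
eef_rot: [-0.701, 0.701, -0.092, 0.092]
ft_force: [-0.9, 0.5, 0.3]
gripper_width: 0.0184
```

Emit:
jog_arm([
  {"translation": [0,0,-1],"turn": [0,0,0],"grip": 0.12},
  {"translation": [0,0,0],"turn": [0,0,0],"grip": 0.12},
  {"translation": [0,0,0],"turn": [0,0,0],"grip": 0.12},
])

```text
time: 19.3
eef_pos: [0.4651, -0.0701, 0.0935]
eef_rot: [0.701, -0.701, 0.092, -0.092]
ft_force: [-1.1, 0.2, 1.7]
gripper_width: 0.0186
```

Emit:
jog_arm([
  {"translation": [0,0,-1],"turn": [0,0,0],"grip": 0.12},
  {"translation": [0,0,0],"turn": [0,0,0],"grip": 0.12},
  {"translation": [0,0,0],"turn": [0,0,0],"grip": 0.12},
])

```text
time: 19.68
eef_pos: [0.465, -0.0701, 0.0924]
eef_rot: [-0.701, 0.701, -0.092, 0.092]
ft_force: [-1.9, 0.8, 4.5]
gripper_width: 0.0183
```

Emit:
jog_arm([
  {"translation": [0,0,-0.8],"turn": [0,0,0],"grip": 0.12},
  {"translation": [0,0,0],"turn": [0,0,0],"grip": 0.12},
  {"translation": [0,0,0],"turn": [0,0,0],"grip": 0.12},
  {"translation": [0,0,0],"turn": [0,0,0],"grip": 0.12},
])

```text
time: 20.18
eef_pos: [0.465, -0.0701, 0.0917]
eef_rot: [-0.701, 0.701, -0.092, 0.092]
ft_force: [-2.5, 0.6, 6.6]
gripper_width: 0.0188
```

```bash
python3 look.py r wrist,side,scene; python3 - <<'E'
from station import status
from h import *
s,d=pickle.load(open("r.pkl","rb"))
crop(d["side"],270,120,420,230,5,"r1.png")
crop(d["scene"],265,110,400,220,5.5,"r2.png")
crop(d["wrist"],190,110,370,300,3.1,"r3.png")
E
```

```text
20.175 [ 0.465  -0.0701  0.0917] [-0.15  -0.104 -0.331  1.343 -0.     0.112] [-2.55  0.61  6.58] 0.01880016300041032
yaw toolz 75.0 tooly [ 2.e-04 -1.e-04 -1.e+00]
```

View pics/r1.png

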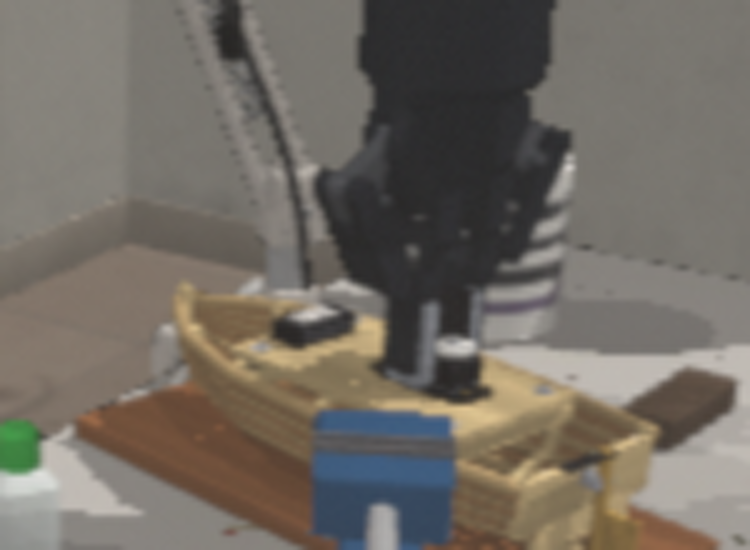

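View pics/r2.png

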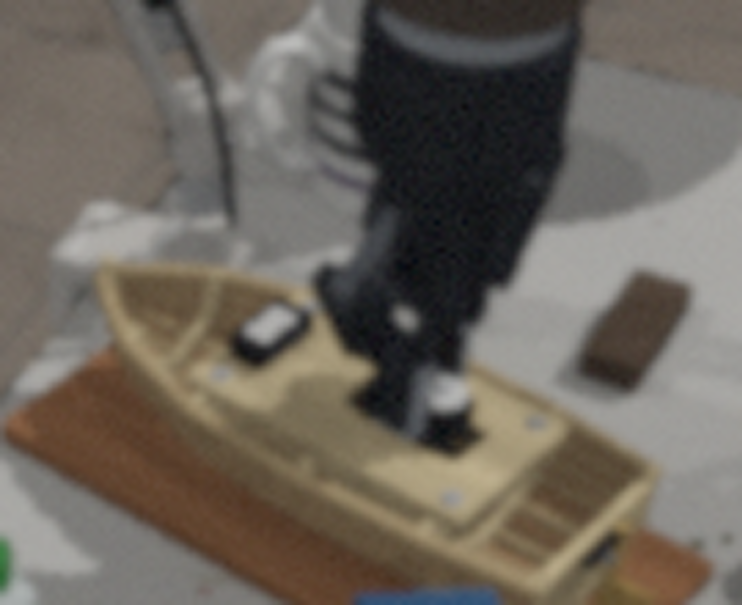

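View pics/r3.png

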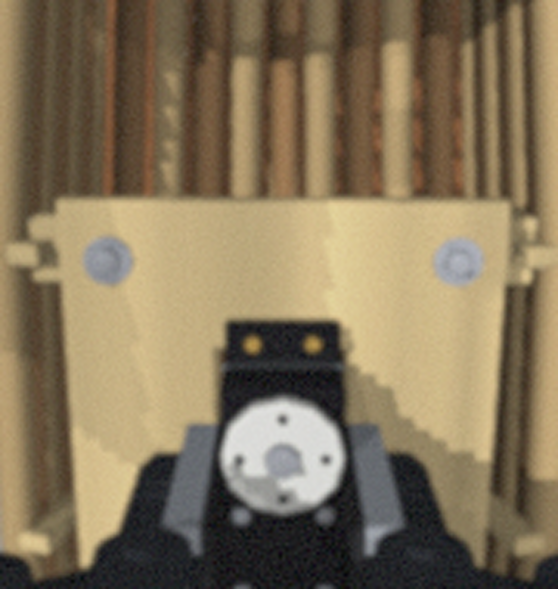

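```bash
python3 - <<'E'
from station import sign_off,status
print(sign_off());s=status.observe();print(s["time"],s["eef_pos"],s["ft_force"],s["gripper_width"])
E
```

```text
the job is handed in; nothing more can be done
None
the job is handed in; nothing more can be done
```

I lifted the sanding block off the tray and set it flat on the clear table to the right. The servo is now through the opening with the disc astern, and I handed in at about 20.2 s while still gripping and pressing it.

- **Seating and press:** The lugs touched the tray at a TCP height of about 94 mm, and the final height is 91.7 mm, so the tray is down about 2.5 mm. The measured upward force is 6.6 N, which agrees with that at 2.5 N per mm.
- **Alignment:** On the way in, the wrist camera put the servo about 0.3 mm from the opening's centre, and I nudged it to correct. The heading matches the boat to within about half a degree and the tool stayed vertical. In the last picture the servo has not slipped in the fingers.
- **Block and bystanders:** The block looks flat and unmoved in the final pictures. The glue bottle looked unmoved wherever it was in view. I did not check the paint pots again at the end, but nothing touched them on the way.
- **What disagreed:** The first estimate of which end carried the disc was wrong. The wrist camera showed it, so I turned the gripper half a turn before grasping. The scene and side cameras placed the opening 1.5–4 mm from the wrist camera's estimate, and I used the wrist camera's. A small sideways force of about 2.5 N remained at the end.

The hand-in reported no verdict.

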